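Return the empty tumblers through the flap and lock the returns box

ROBOT

A 6-joint arm with a two-finger parallel gripper is mounted at the origin on the work surface. World frame = base frame: x ahead of the robot, y to its left, z up, the work surface at z = 0. Lengths are in m, angles in degrees, forces in N, time in s.
With the tool pointing down it reaches from about 0.3 to 0.75 m from the base axis. Payload 8.5 kg.
Tool frame: the origin (TCP) lies at the very end of the fingers, on their centre line; the grasp point (between the pads) lies 19 mm behind it; z points along the fingers, y is the line along which they close (so a half turn about z gives the same grasp; the last joint's range is limited). The gripper opens to 85 mm and grips with 20 to 120 N. Pads are 22 mm wide; open, the fingers measure 114 mm over their backs; the gripper's body (76 mm by 85 mm) begins 54 mm behind the grasp point. The pads swing forward as they close: fully open they stand 13 mm farther back than shut.
Start: joints at [51.721, 21.807, 74.336, -0, 83.858, -12.336], TCP at [0.241, 0.495, 0.231] pointing down, gripper open.
Joint ranges: [-178.18, 178.18], [-50.72, 133.34], [12.68, 142.11], [-81.47, 261.47], [9.98, 163.14], [-165.26, 165.26]. Speed limits (degrees/s): [136.94, 136.94, 180, 180, 180, 180].

INTERFACE

Orientations are given as a 3x3 rotation matrix whose columns are the frame's x, y, z axes.
In Python, from rig import observe, cams, ticket gives the robot as it stands.
- The arm moves only by the tool move_arm, never from a script. Its arguments are lists of equal length, an entry for each row: "jaw": the finger opening in cm, from 0 to 8.54; "dp": the shift along the tool's x, y, z in cm, a list of three; "turn": the turn, a rotation vector about the tool's x, y, z in rad, a list of three. In form: {"jaw": [jaw, ...], "dp": [[tx, ty, tz], ...], "turn": [[wx, wy, wz], ...]}. A call has 1 to 12 rows; each row shifts and turns the commanded pose from where the row before left it, along the tool's axes as they then stand; what a row does not reach is not made up. A row lasts 1/12 s, in which the tool goes at most 41.7 mm and 7.16 degrees, less where a joint would pass 70% of its speed; a pose out of reach is approached as far as the arm can. A call is refused whole if a number of a shift passes 4.17 or a number of a turn 0.125, either way. A call with a gripper value outside its range is refused whole. The fingers move at their own pace and stop on an object; "force" is the grip in N (left out, the last holds). Time passes only in rows, so rows that do not move let the fingers close. It gives the time, the measured TCP pose, the force, the opening and the grip force at its end, in the units of the state.
- observe(): the state, without advancing time (a new reading comes with each control period).
- cams.get_image(name): name is "scene" or "top" or "wrist"; returns (picture, depth): 420x560x3 uint8, red, green, blue; 420x560 float32, m along the optical axis (not along the pixel's ray), 0 where there is no reading.
- cams.calibration(name): a dict with "vertical_fov" (degrees; the focal length in pixels is half the picture's height over the tangent of half this angle, whatever the lens; pixels are square), "cx", "cy" (the principal point, pixels), "view" (4x4, takes a point from world to camera coordinates); the wrist camera has in their place "tool_from_camera" (4x4, takes a point from camera to tool coordinates, whose origin is the TCP and whose axes are the flange's). Camera axes: x right, y up, looking along -z (the intrinsics and any distortion apply to the point x, -y, -z); pixel columns grow to the right and rows downward; lengths in m; the calibration is good to about 2 mm. A picture is of the moment at which its call begins: read the wrist's pose just before it. calibration takes no time and is no camera call.
- ticket.close_job(): hands the job in; it is judged then, once.
Trained networks look in the newest picture that a camera, given by its name, has taken for a name from the list of things; names that differ only in an ending like _2 or _b are one class to them, and where a whole thing is asked for, a point or a joint stands for the part that bears it (a point fixed in the world has none). Each returns a list of dicts, best first, with "p" (0 to 1); they miss things now and then, are a little off and sometimes report something else, mostly with a low value. They report only what shows in the picture. A call takes as long as a camera call.
- cams.spot_in(camera, query): "box" ([centre column, centre row, width, height] as shares, 0 to 1, of the picture: columns of its width, rows of its height, round what is visible of it).
- cams.outline_of(camera, query): "mask" (420x560 bool, what is visible of it) and "box" ([centre column, centre row, width, height] as shares, 0 to 1, of the picture: columns of its width, rows of its height, round what is visible of it).
- cams.mark_of(camera, query): "location" ([column, row] as shares, 0 to 1, of the picture: columns of its width, rows of its height: a listed point, or the origin of a listed thing).
The state is a dict: "time_s": time; "q": joint angles; "qvel": joint speeds; "joint_efforts": joint torques, N m; "position": TCP position; "tool_rot": TCP orientation; "ft_force": force on the tool from outside, world axes, zero at the start; "wrist_torque": the same for the moment, N m; "grip_width": finger opening in m; "gripper_force": force on a finger pad.
Only numpy, scipy, OpenCV 4.12 (cv2) and the standard library are available. Lean on these libraries where they do the work, as an engineer would, in place of code of your own. Each camera call takes 0.05 s, during which the arm holds its last target. There are 200 camera calls.

TASK

Clear the two empty, open steel tumblers from the tray into the returns box for collection: push each one in through the sprung flap in the box's sloping top so that it drops inside and the flap swings to behind it. Then give the black wing catch below the flap its full quarter turn clockwise, so that its cam draws the flap tight shut. Leave the lidded tumbler, the sugar shaker, the syrup bottle and the milk jug standing where they are.

Things in the scene. Friction and masses are not known exactly. Their poses are not given: they have to be found in the camera images.
- returns_box: Fixed oak box, 210 (its x) by 230 mm (its y), walls 10 mm, inner floor 14 mm up; origin at the centre of its underside. Its x axis points from its low front (230 mm high, nearest the robot) to its high back (328 mm). The top is a dark steel face rising 25 degrees from front to back. The mouth in that face is the only way in. The box stands left or right of the middle.
- mouth (a point): Centre of the mouth, in the plane of the sloping face (axes are the box's, not tilted). The mouth is a rectangle 150 mm wide (box's y) by 108 mm along the slope; the lip is 6 mm thick. Below the mouth's lower edge a steel sill runs 60 mm down the slope to the box's front.
- flap (a joint): Angle (rad) of the steel flap (50 g) that fills the mouth from beneath. Hinged along the mouth's upper (back) edge, 10 mm under the face, it swings inwards and down only, to 1.5. A light spring shuts it (0.05 N m when wide open); left alone it rests ajar at about 0.06. 0 is tight on its seal. It pushes an item back out until the item drops past its free edge.
- flap_edge (a point): Middle of the flap's rolled free edge, 115 mm from the hinge line; it hangs under the lower edge of the mouth when shut and swings inwards.
- catch (a joint): Angle (rad) of the wing catch: 0 open (wing parallel to the flap's edge), grows clockwise seen from above its face, stop at 1.571 (wing points up the slope: locked). Starts at 0 to 0.25. From about 0.4 its cam runs under the flap's edge and draws it up, tight by about 1.0; so turn it only once the flap has swung to. Friction 0.05 N m, stays where left.
- catch_wing (a point): Middle of the catch's black wing: a bar 46 mm long (point's y), 10 mm thick (its x), 26 mm high (its z, square to the sloping face), from 12 to 38 mm above the face, on a 24 mm boss and a 38 mm rose. It turns about this z, through its middle. It stands on the sill, mid-width, 28 mm up the slope from the front edge.
- tray: Fixed square wooden tray, 250 by 250 mm, floor 6 mm thick, rim 20 mm high; origin at the centre of its underside. Four things stand on it about 110 mm apart, in any order.
- tumbler_short: Short empty open steel tumbler, to be returned: 72 mm high, 60 mm across the rim tapering to 46 mm at the foot, wall 2.5 mm, about 180 g. Origin at the centre of its underside, z up through the mouth.
- tumbler_tall: Tall empty open steel tumbler, to be returned: 98 mm high, 62 mm across the rim tapering to 46 mm at the foot, wall 2.5 mm, about 220 g. Origin at the centre of its underside, z up through the mouth.
- lidded_tumbler: A customer's drink, stays where it is: a steel tumbler as the tall one but closed with a black lid, 120 mm high in all, 66 mm across the lid. Origin at the centre of its underside.
- sugar_shaker: Sugar shaker on the tray, stays: white jar with a domed steel top, 64 mm across, 142 mm high with its spout. Origin at the centre of its underside.
- syrup_bottle: Tall amber syrup bottle standing on the counter between tray and box, stays: 60 mm across, 240 mm high. Origin at the centre of its underside.
- milk_jug: Steel milk jug on the counter behind, stays: 84 mm across, 100 mm high, handle 74 mm out along its x. Origin at the centre of its underside.

How it is judged:
By the outcome, as a careful person would: the job done as asked, in the order asked, and still so for the second after the job is handed in, with the robot touching nothing.
It also fails if it takes over 72 s, if anything falls off the work surface, if the arm or the gripper's body presses on something with over 40 N, if the wrist force passes 120 N, or if a joint passes its speed limit or range.

## Working session

There is one attempt and no reset: what is moved stays moved. The work goes in short steps, Python scripts to look and compute and a tool call to move; the robot and the scene stay as the last step left them, time stands still between calls to the robot, and variables do not carry over. Pictures are saved under pics/ and viewed, at most 10 in all, crops included, and the job is handed in when it is done.

Besides the shell and the picture viewer there is one more tool, called after "Request:" by a JSON object that holds its "op" and its "data". move_arm: Moves the arm, as the interface text tells. Its arguments: {"type":"object","properties":{"jaw":{"type":"array","items":{"type":"number"}},"dp":{"type":"array","items":{"type":"array","items":{"type":"number"}}},"turn":{"type":"array","items":{"type":"array","items":{"type":"number"}}},"force":{"type":"number"}},"required":["jaw","dp","turn"]}

```bash
mkdir -p pics; ls; cat > h.py <<'E'
import numpy as np, cv2
from rig import observe, cams, ticket
def K(c):
    return 210/np.tan(np.radians(c["vertical_fov"])/2)
def cloud(name, d, T_tool=None):
    c=cams.calibration(name); f=K(c)
    v,u=np.mgrid[0:420,0:560]
    X=np.stack([(u-c["cx"])/f*d, -(v-c["cy"])/f*d, -d, np.ones_like(d)],-1)
    M=np.linalg.inv(np.array(c["view"])) if "view" in c else T_tool@np.array(c["tool_from_camera"])
    return (X@M.T)[...,:3]
def save(n,im): cv2.imwrite(f"pics/{n}.png", im[...,::-1])
E
python3 - <<'E'
from h import *
print({k:(v if np.ndim(v)<2 else np.round(v,3).tolist()) for k,v in cams.calibration("top").items()})
print(cams.calibration("scene").keys(), cams.calibration("wrist"))
ims=[]
for n in("top","scene"):
    im,d=cams.get_image(n); ims.append(im); P=cloud(n,d)
    np.savez(f"{n}.npz",im=im,d=d)
    for q in["returns_box","tray","tumbler_short","tumbler_tall","lidded_tumbler","sugar_shaker","syrup_bottle","milk_jug"]:
        r=cams.outline_of(n,q)
        for o in r[:2]:
            m=o["mask"]&(d>0); p=P[m]
            if len(p)<10: continue
            z=p[:,2]; top=p[z>np.percentile(z,97)-0.012]
            print(n,q,round(o["p"],2),np.round(np.array(o["box"])*[560,420,560,420]),"lo",np.round(np.percentile(p,2,0),3),"hi",np.round(np.percentile(p,98,0),3),"topc",np.round((top.min(0)+top.max(0))/2,3))
    for q in["mouth","flap_edge","catch_wing"]:
        for o in cams.mark_of(n,q)[:1]:
            u,v=(np.array(o["location"])*[560,420]).astype(int); print(n,q,o["p"],u,v,np.round(P[v,u],3))
save("a",np.hstack(ims)[:, :]) if 0 else [save("top",ims[0]),save("scene",ims[1])]
E
```

```text
pics
{'vertical_fov': 50.250659432170266, 'cx': 279.13664183337687, 'cy': 216.4459839611095, 'view': [[0.11, -0.994, 0.004, -0.052], [0.967, 0.107, 0.233, -0.619], [-0.232, -0.022, 0.973, -1.171], [0.0, 0.0, 0.0, 1.0]]}
dict_keys(['vertical_fov', 'cx', 'cy', 'view']) {'vertical_fov': 68.69886281665926, 'cx': 280.06367221612896, 'cy': 210.89249128406806, 'tool_from_camera': array([[-3.19051717e-04,  9.48415930e-01,  3.17028583e-01,
         8.14052398e-02],
       [ 9.99999919e-01,  3.80925027e-04, -1.33185698e-04,
         4.34125052e-04],
       [-2.47079559e-04,  3.17028515e-01, -9.48415974e-01,
        -1.42475290e-01],
       [ 0.00000000e+00,  0.00000000e+00,  0.00000000e+00,
         1.00000000e+00]])}
top returns_box 0.66 [374. 248. 130. 125.] lo [ 0.41  -0.325  0.086] hi [ 0.63  -0.093  0.327] topc [ 0.612 -0.227  0.324]
top returns_box 0.29 [229. 253.  21.  28.] lo [0.481 0.112 0.007] hi [0.536 0.166 0.106] topc [0.508 0.139 0.102]
top tumbler_short 0.81 [187. 210.  20.  25.] lo [0.59  0.247 0.008] hi [0.644 0.301 0.082] topc [0.617 0.274 0.077]
top tumbler_short 0.67 [375. 
[... 1481 characters left out ...]
ene tumbler_tall 0.79 [245. 175.  25.  37.] lo [0.477 0.112 0.007] hi [0.534 0.17  0.105] topc [0.507 0.14  0.1  ]
scene lidded_tumbler 0.84 [251. 131.  26.  43.] lo [0.48  0.222 0.016] hi [0.536 0.276 0.126] topc [0.507 0.25  0.121]
scene lidded_tumbler 0.17 [348. 251.  41.  50.] lo [ 0.714 -0.058  0.002] hi [0.787 0.022 0.103] topc [ 0.751 -0.02   0.099]
scene syrup_bottle 0.73 [250. 229.  33.  55.] lo [ 0.508 -0.033  0.008] hi [0.562 0.019 0.242] topc [ 0.534 -0.004  0.237]
scene milk_jug 0.73 [350. 251.  39.  48.] lo [ 0.714 -0.058  0.002] hi [0.787 0.025 0.103] topc [ 0.751 -0.02   0.099]
scene mouth 0.89 220 320 [ 0.514 -0.208  0.261]
scene flap_edge 0.89 200 318 [ 0.477 -0.206  0.243]
```

```bash
python3 - <<'E'
from h import *
T=np.load("top.npz")["im"]; S=np.load("scene.npz")["im"]
a=cv2.resize(T[140:340,140:460],(800,500)); save("t1",a)
a=cv2.resize(S[110:420,120:420],(581,600)); save("s1",a)
# box yaw: plane fit & edges of steel face
for n in("top","scene"):
    z=np.load(n+".npz"); P=cloud(n,z["d"]).reshape(-1,3)
    m=(P[:,0]>.38)&(P[:,0]<.66)&(P[:,1]<-.08)&(P[:,1]>-.36)&(P[:,2]>.215)
    p=P[m]; 
    from itertools import product
    A=np.c_[p[:,:2],np.ones(len(p))]; w=np.ones(len(p),bool)
    for _ in range(15):
        c=np.linalg.lstsq(A[w],p[w,2],rcond=None)[0]; w=abs(p[:,2]-A@c)<.005
    g=c[:2]; print(n,"plane",c,"yaw",np.degrees(np.arctan2(g[1],g[0])),"slope",np.degrees(np.arctan(np.hypot(*g))))
    r=cv2.minAreaRect(p[w][:,:2].astype(np.float32)*1000); print(r, w.sum())
    black=(z["im"].reshape(-1,3).max(1)[m]<45)&((p[:,2]-A@c)>.015)
    print("raised",p[(p[:,2]-A@c)>.02].mean(0), np.median(p[(p[:,2]-A@c)>.02],0), black.sum(), p[black].mean(0) if black.sum() else '')
E
```

```text
top plane [ 0.45991193 -0.07406398  0.02316265] yaw -9.148338862097466 slope 24.977863230605966
((524.7259521484375, -213.47760009765625), (231.03477478027344, 212.5269012451172), 80.85575103759766) 7058
raised [ 0.43328471 -0.19739878  0.27409378] [ 0.43311452 -0.1976092   0.27527629] 116 [ 0.43444519 -0.1969553   0.27354647]
scene plane [ 0.67298754 -0.22544265 -0.12059821] yaw -18.52022377831292 slope 35.365000637286585
((507.0160827636719, -199.13290405273438), (274.18109130859375, 105.41954040527344), 55.3507080078125) 2070
raised [ 0.50654761 -0.18596905  0.49002526] [ 0.46516455 -0.18279185  0.25682258] 510 [ 0.45655644 -0.20034939  0.33019339]
```

View pics/t1.png

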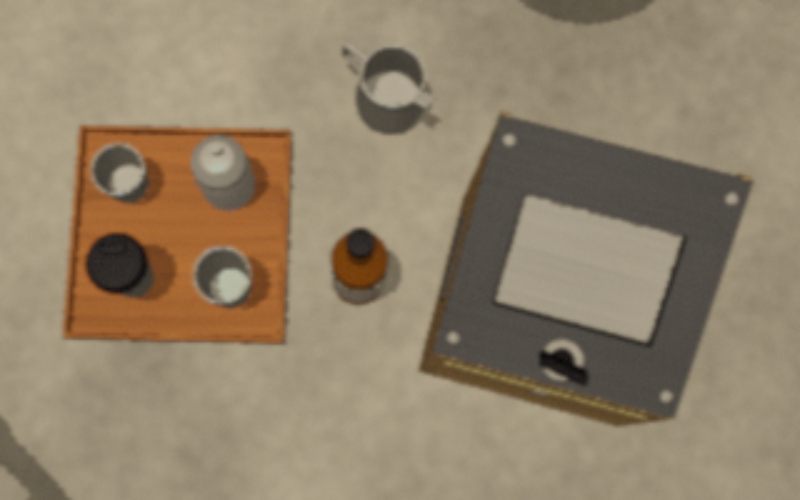

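View pics/s1.png

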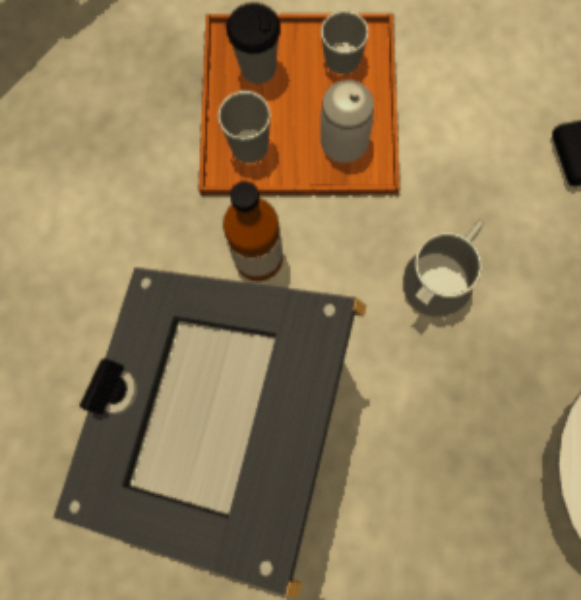

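The top view shows the short tumbler at crop (120,172), the tall one at (223,276), the lidded one at (117,263) and the shaker at (222,172). The bottle is at (360,260), the box lies to the right with its mouth at (590,270), and the wing is at (563,362). The scene view agrees.

```bash
cat >> h.py <<'E'
from scipy.spatial.transform import Rotation as R
yaw=np.radians(-9.15); bx=np.array([np.cos(yaw),np.sin(yaw),0]); by=np.array([-np.sin(yaw),np.cos(yaw),0]); C=np.array([.5247,-.2135,0]); ez=np.array([0,0,1.])
def box(x,y,z): return C+x*bx+y*by+z*ez
def go(p,Rt=None):
    s=observe(); A=np.array(s["tool_rot"]); d=A.T@(np.array(p)-s["position"])*100
    print("dp cm",np.round(d,2), "turn", np.round(R.from_matrix(A.T@Rt).as_rotvec(),3) if Rt is not None else "", "t",s["time_s"])
def down(sign=1):  # tool z down, y along sign*by
    y=sign*by; z=-ez; return np.c_[np.cross(y,z),y,z]
E
python3 - <<'E'
from h import *
s=observe(); print(np.round(s["tool_rot"],3),s["position"],s["time_s"],s["grip_width"])
for sg in(1,-1): go([.508,.139,.22],down(sg))
go([.617,.274,.22],down(-1))
E
```

```text
[[-0.899  0.438  0.   ]
 [ 0.438  0.899  0.   ]
 [-0.     0.    -1.   ]] [0.24061483 0.49457256 0.23134813] 1.2 0.0853690029443799
dp cm [-39.6  -20.28   1.13] turn [ 0.     0.    -0.293] t 1.2
dp cm [-39.6  -20.28   1.13] turn [ 0.    -0.     2.848] t 1.2
dp cm [-43.5   -3.37   1.14] turn [ 0.    -0.     2.848] t 1.2
```

Request:
{"op": "move_arm", "data": {"jaw": [8.54,8.54,8.54,8.54,8.54,8.54,8.54,8.54,8.54,8.54,8.54,8.54], "dp": [[0,0,0],[0,0,0],[0,0,0],[-3.6,-1.4,0],[-3.6,-1.4,0],[-3.6,-1.4,0],[-3.6,-1.4,0],[-3.6,-1.4,0],[-3.6,-1.4,0],[-3.6,-1.4,0],[-3.6,-1.4,0],[-3.6,-1.4,0]], "turn": [[0,0,-0.098],[0,0,-0.098],[0,0,-0.097],[0,0,0],[0,0,0],[0,0,0],[0,0,0],[0,0,0],[0,0,0],[0,0,0],[0,0,0],[0,0,0]], "force": 40}}

```text
time_s: 2.2
position: [0.5419, 0.3173, 0.2314]
tool_rot: [[-0.987, 0.159, 0.0], [0.159, 0.987, 0.0], [-0.0, 0.0, -1.0]]
ft_force: [-0.0, 0.4, 0.4]
grip_width: 0.0854
gripper_force: 0.0
```

```bash
python3 - <<'E'
from h import *
go([.617,.275,.053],down(1))
s=observe();T=np.eye(4);T[:3,:3]=s["tool_rot"];T[:3,3]=s["position"]
im,d=cams.get_image("wrist");P=cloud("wrist",d,T)
for q in["tumbler_short","tumbler_tall"]:
  for o in cams.outline_of("wrist",q)[:2]:
    p=P[o["mask"]&(d>0)]; z=p[:,2]; t=p[z>np.percentile(z,98)-.006]; print(q,o["p"],np.round(np.percentile(z,98),3),np.round((t.min(0)+t.max(0))/2,4),np.round(np.ptp(t,0),3))
E
```

```text
dp cm [-8.09 -2.98 17.84] turn [ 0.  0. -0.] t 2.2
tumbler_short 0.78 0.078 [0.6165 0.2766 0.076 ] [0.059 0.058 0.008]
tumbler_tall 0.75 0.104 [0.5079 0.1419 0.1021] [0.061 0.061 0.008]
```

Request:
{"op": "move_arm", "data": {"jaw": [8.54,8.54,8.54,8.54,8.54,8.54,8.54,8.54,8.54,8.54,8.54], "dp": [[-2.7,-1.0,0],[-2.7,-1.0,0],[-2.7,-0.9,0],[0,0,2],[0,0,3],[0,0,3],[0,0,3],[0,0,3],[0,0,2],[0,0,1],[0,0,0]], "turn": [[0,0,0],[0,0,0],[0,0,0],[0,0,0],[0,0,0],[0,0,0],[0,0,0],[0,0,0],[0,0,0],[0,0,0],[0,0,0]]}}

```text
time_s: 3.27
position: [0.6142, 0.2777, 0.0594]
tool_rot: [[-0.987, 0.158, -0.004], [0.158, 0.987, -0.001], [0.004, -0.002, -1.0]]
ft_force: [0.7, 0.8, -0.4]
grip_width: 0.0856
gripper_force: 0.0
```

Request:
{"op": "move_arm", "data": {"jaw": [8.54,8.54,5,5,5,5,5,5], "dp": [[-0.2,-0.1,1],[0,0,1],[0,0,0],[0,0,0],[0,0,0],[0,0,0],[0,0,0],[0,0,0]], "turn": [[0,0,0],[0,0,0],[0,0,0],[0,0,0],[0,0,0],[0,0,0],[0,0,0],[0,0,0]]}}

```text
time_s: 3.93
position: [0.618, 0.2758, 0.0421]
tool_rot: [[-0.987, 0.159, 0.001], [0.159, 0.987, 0.0], [-0.001, 0.001, -1.0]]
ft_force: [-0.1, -1.3, 4.3]
grip_width: 0.0578
gripper_force: 43.3
```

Request:
{"op": "move_arm", "data": {"jaw": [5,5,5,5,5,5,5,5,5,5,5,5], "dp": [[0,0,-1],[0,0,-2],[0,0,-3],[0,0,-3],[0,0,-3],[0,0,-3],[0,0,-3],[0,0,-3],[0,0,-3],[0,0,-3],[0,0,-2],[0,0,-0.5]], "turn": [[0,0,0],[0,0,0],[0,0,0],[0,0,0],[0,0,0],[0,0,0],[0,0,0],[0,0,0],[0,0,0],[0,0,0],[0,0,0],[0,0,0]]}}

```text
time_s: 4.93
position: [0.6176, 0.276, 0.3408]
tool_rot: [[-0.987, 0.159, 0.006], [0.159, 0.987, 0.002], [-0.006, 0.003, -1.0]]
ft_force: [0.3, -0.6, -1.9]
grip_width: 0.0574
gripper_force: 43.4
```

```bash
python3 - <<'E'
from h import *
print(observe()["position"],observe()["grip_width"])
go(box(-.008,.01,.335),down(1))
E
```

```text
[0.61762057 0.27596102 0.34078235] 0.0573539089088199
dp cm [  2.2  -48.8    0.44] turn [0.003 0.006 0.   ] t 4.9333
```

Request:
{"op": "move_arm", "data": {"jaw": [5,5,5,5,5,5,5,5,5,5,5,5], "dp": [[0.2,-2,0],[0.2,-3.8,0],[0.2,-4.1,0],[0.2,-4.1,0],[0.2,-4.1,0],[0.2,-4.1,0],[0.2,-4.1,0],[0.2,-4.1,0],[0.2,-4.1,0],[0.2,-4.1,0],[0.1,-4.1,0],[0.1,-4.1,0]], "turn": [[0,0,0],[0,0,0],[0,0,0],[0,0,0],[0,0,0],[0,0,0],[0,0,0],[0,0,0],[0,0,0],[0,0,0],[0,0,0],[0,0,0]]}}

```text
time_s: 5.93
position: [0.5202, -0.1842, 0.3353]
tool_rot: [[-0.987, 0.159, -0.002], [0.159, 0.987, 0.001], [0.002, 0.001, -1.0]]
ft_force: [1.7, 0.0, -1.9]
grip_width: 0.0575
gripper_force: 43.5
```

```bash
python3 - <<'E'
from h import *
go(box(-.008,.01,.335),down(1))
E
```

```text
dp cm [-0.11 -1.82  0.03] turn [ 0.001 -0.002  0.   ] t 5.9333
```

Request:
{"op": "move_arm", "data": {"jaw": [5,5,5,5,5,5,5,5,5,5,5], "dp": [[-0.1,-1.8,0],[0,0,0],[0,0,1],[0,0,1.5],[0,0,1.5],[0,0,1.5],[0,0,1.5],[0,0,1.5],[0,0,1.5],[0,0,1],[0,0,0]], "turn": [[0,0,0],[0,0,0],[0,0,0],[0,0,0],[0,0,0],[0,0,0],[0,0,0],[0,0,0],[0,0,0],[0,0,0],[0,0,0]]}}

```text
time_s: 6.85
position: [0.5185, -0.1991, 0.2235]
tool_rot: [[-0.987, 0.158, -0.005], [0.158, 0.987, 0.003], [0.005, 0.003, -1.0]]
ft_force: [0.5, 0.6, -1.8]
grip_width: 0.0575
gripper_force: 43.7
```

```bash
python3 - <<'E'
from h import *
go(box(-.008,.01,.225),down(1)); print(observe()["ft_force"])
im,d=cams.get_image("scene"); save("s2",cv2.resize(im[200:400,120:360],(720,600)))
E
```

```text
dp cm [-0.04 -0.32 -0.15] turn [ 0.003 -0.005  0.001] t 6.85
[ 0.47323595  0.57120444 -1.84724832]
```

View pics/s2.png

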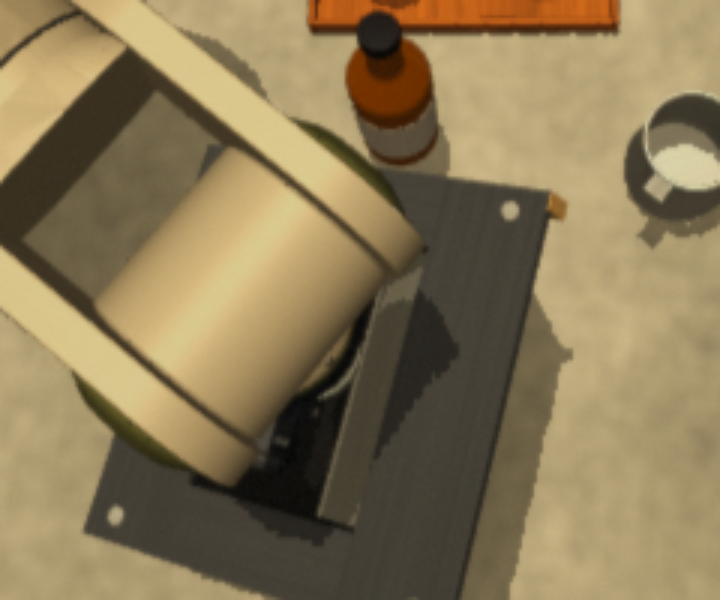

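The view shows the flap pushed well open, at about (370,400). The tumbler's rim is just inside the mouth at (345,370), and nothing is touching. I'll release it here.

Request:
{"op": "move_arm", "data": {"jaw": [5,5,8.54,8.54,8.54,8.54,8.54,8.54], "dp": [[0,-0.7,0.3],[0,0,0],[0,0,0],[0,0,0],[0,0,0],[0,0,0],[0,0,0],[0,0,0]], "turn": [[0,0,0],[0,0,0],[0,0,0],[0,0,0],[0,0,0],[0,0,0],[0,0,0],[0,0,0]]}}

```text
time_s: 7.57
position: [0.5185, -0.2076, 0.2235]
tool_rot: [[-0.987, 0.159, 0.0], [0.159, 0.987, -0.0], [-0.0, -0.0, -1.0]]
ft_force: [-0.5, -0.3, 0.0]
grip_width: 0.0853
gripper_force: 0.1
```

Request:
{"op": "move_arm", "data": {"jaw": [8.54,8.54,8.54,8.54,8.54,8.54,8.54,8.54], "dp": [[0,0,-0.5],[0,0,-1.5],[0,0,-2],[0,0,-2],[0,0,-2],[0,0,-2],[0,0,-1],[0,0,0]], "turn": [[0,0,0],[0,0,0],[0,0,0],[0,0,0],[0,0,0],[0,0,0],[0,0,0],[0,0,0]]}}

```text
time_s: 8.23
position: [0.5189, -0.2078, 0.3361]
tool_rot: [[-0.987, 0.159, 0.004], [0.159, 0.987, -0.003], [-0.005, -0.002, -1.0]]
ft_force: [0.3, 0.6, 0.9]
grip_width: 0.0853
gripper_force: 0.0
```

```bash
python3 - <<'E'
from h import *
s=observe(); print(s["ft_force"])
im,d=cams.get_image("wrist"); save("w2",im)
go([.508,.141,.335],down(1))
E
```

```text
[0.27663537 0.64199578 0.92850831]
dp cm [ 6.59 34.25 -0.12] turn [-0.001  0.002 -0.   ] t 8.2833
```

View pics/w2.png

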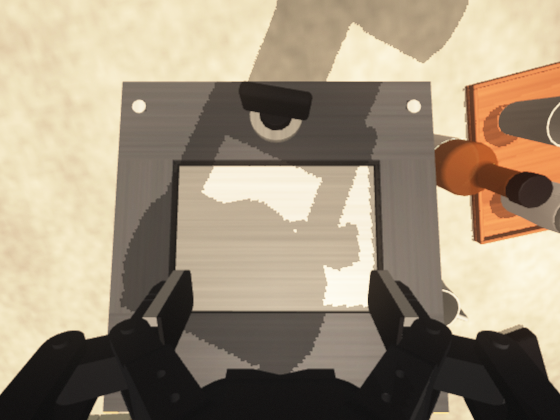

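The view shows the flap shut over the whole mouth (rows 165–310), so the short tumbler is inside. Next is the tall one.

Request:
{"op": "move_arm", "data": {"jaw": [8.54,8.54,8.54,8.54,8.54,8.54,8.54,8.54,8.54,8.54,8.54,8.54], "dp": [[0.6,2,0],[0.6,3.2,0],[0.6,3.2,0],[0.6,3.2,0],[0.6,3.2,0],[0.6,3.2,0],[0.6,3.2,0],[0.6,3.2,0],[0.6,3.2,0],[0.6,3.2,0],[0.6,2.2,0],[0,1.0,2]], "turn": [[0,0,0],[0,0,0],[0,0,0],[0,0,0],[0,0,0],[0,0,0],[0,0,0],[0,0,0],[0,0,0],[0,0,0],[0,0,0],[0,0,0]]}}

```text
time_s: 9.28
position: [0.5073, 0.1415, 0.3152]
tool_rot: [[-0.988, 0.156, 0.005], [0.156, 0.988, 0.001], [-0.005, 0.002, -1.0]]
ft_force: [0.4, -0.7, 0.4]
grip_width: 0.0856
gripper_force: 0.0
```

Request:
{"op": "move_arm", "data": {"jaw": [8.54,8.54,8.54,8.54,8.54,8.54,8.54], "dp": [[0,0.3,2],[0,0,3],[0,0,3],[0,0,3],[0,0,3],[0,0,2],[0,0,0]], "turn": [[0,0,0],[0,0,0],[0,0,0],[0,0,0],[0,0,0],[0,0,0],[0,0,0]]}}

```text
time_s: 9.87
position: [0.5052, 0.1413, 0.1487]
tool_rot: [[-0.987, 0.159, -0.01], [0.159, 0.987, -0.0], [0.009, -0.002, -1.0]]
ft_force: [-0.8, -1.2, -0.9]
grip_width: 0.0855
gripper_force: 0.0
```

```bash
python3 - <<'E'
from h import *
s=observe();T=np.eye(4);T[:3,:3]=s["tool_rot"];T[:3,3]=s["position"]
im,d=cams.get_image("wrist");P=cloud("wrist",d,T)
for q in["tumbler_tall"]:
  for o in cams.outline_of("wrist",q)[:2]:
    p=P[o["mask"]&(d>0)]; z=p[:,2]; t=p[z>np.percentile(z,98)-.006]; print(q,o["p"],np.round(np.percentile(z,98),3),np.round((t.min(0)+t.max(0))/2,4),np.round(np.ptp(t,0),3))
go([.508,.141,.067],down(1))
E
```

```text
tumbler_tall 0.71 0.104 [0.508  0.1417 0.1018] [0.062 0.061 0.007]
dp cm [-0.06 -0.04  8.61] turn [-0.    -0.001 -0.   ] t 9.9667
```

Request:
{"op": "move_arm", "data": {"jaw": [8.54,8.54,8.54,8.54,8.54,5,5,5,5,5,5], "dp": [[-0.05,0,2],[0,0,2.5],[0,0,2.5],[0,0,1.5],[0,0,0],[0,0,0],[0,0,0],[0,0,0],[0,0,0],[0,0,0],[0,0,0]], "turn": [[0,0,0],[0,0,0],[0,0,0],[0,0,0],[0,0,0],[0,0,0],[0,0,0],[0,0,0],[0,0,0],[0,0,0],[0,0,0]]}}

```text
time_s: 10.88
position: [0.5096, 0.1415, 0.0707]
tool_rot: [[-0.987, 0.159, 0.005], [0.159, 0.987, 0.0], [-0.005, 0.001, -1.0]]
ft_force: [-0.5, -1.1, 5.6]
grip_width: 0.0607
gripper_force: 42.2
```

Request:
{"op": "move_arm", "data": {"jaw": [5,5,5,5,5,5,5,5,5,5,5,5], "dp": [[0,0,-1],[0,0,-2],[0,0,-3],[0,0,-3],[0,0,-3],[0,0,-3],[0,0,-3],[0,0,-3],[0,0,-3],[0,0,-3],[0,0,-2.5],[0,0,-0.5]], "turn": [[0,0,0],[0,0,0],[0,0,0],[0,0,0],[0,0,0],[0,0,0],[0,0,0],[0,0,0],[0,0,0],[0,0,0],[0,0,0],[0,0,0]]}}

```text
time_s: 11.88
position: [0.5083, 0.1416, 0.374]
tool_rot: [[-0.987, 0.159, 0.009], [0.159, 0.987, 0.0], [-0.009, 0.002, -1.0]]
ft_force: [0.7, 0.3, -2.1]
grip_width: 0.0602
gripper_force: 44.3
```

```bash
python3 - <<'E'
from h import *
go(box(-.008,-.005,.37),down(1))
E
```

```text
dp cm [ -6.46 -35.3    0.39] turn [0.002 0.009 0.   ] t 11.8833
```

Request:
{"op": "move_arm", "data": {"jaw": [5,5,5,5,5,5,5,5,5,5,5,5], "dp": [[-0.5,-2,0],[-0.6,-3.3,0],[-0.6,-3.3,0],[-0.6,-3.3,0],[-0.6,-3.3,0],[-0.6,-3.3,0],[-0.6,-3.3,0],[-0.6,-3.3,0],[-0.6,-3.3,0],[-0.6,-3.3,0],[-0.6,-2.6,0],[-0.5,-1.0,0]], "turn": [[0,0,0],[0,0,0],[0,0,0],[0,0,0],[0,0,0],[0,0,0],[0,0,0],[0,0,0],[0,0,0],[0,0,0],[0,0,0],[0,0,0]]}}

```text
time_s: 12.88
position: [0.5204, -0.2212, 0.3672]
tool_rot: [[-0.987, 0.162, -0.002], [0.162, 0.987, 0.0], [0.002, 0.0, -1.0]]
ft_force: [-0.6, -0.2, -2.8]
grip_width: 0.0602
gripper_force: 44.4
```

Request:
{"op": "move_arm", "data": {"jaw": [5,5,5,5,5,5,5,5,5], "dp": [[0,0,0],[0,0,1],[0,0,2],[0,0,2],[0,0,2],[0,0,2],[0,0,1.5],[0,0,0.5],[0,0,0]], "turn": [[0,0,0],[0,0,0],[0,0,0],[0,0,0],[0,0,0],[0,0,0],[0,0,0],[0,0,0],[0,0,0]]}}

```text
time_s: 13.63
position: [0.5209, -0.2167, 0.2575]
tool_rot: [[-0.987, 0.158, -0.002], [0.158, 0.987, 0.002], [0.002, 0.001, -1.0]]
ft_force: [-0.5, -0.4, -2.7]
grip_width: 0.0604
gripper_force: 44.5
```

```bash
python3 - <<'E'
from h import *
go(box(-.008,-.005,.225),down(1)); print(observe()["ft_force"])
E
```

```text
dp cm [ 0.47 -0.12  3.25] turn [ 0.001 -0.002  0.001] t 13.6333
[-0.47102058 -0.43064614 -2.67918718]
```

Request:
{"op": "move_arm", "data": {"jaw": [5,5,5,5,8.54,8.54,8.54,8.54,8.54,8.54,8.54], "dp": [[0.4,0,1],[0,0,1],[0,0,1.2],[0,0,0],[0,0,0],[0,0,0],[0,0,0],[0,0,0],[0,0,0],[0,0,0],[0,0,0]], "turn": [[0,0,0],[0,0,0],[0,0,0],[0,0,0],[0,0,0],[0,0,0],[0,0,0],[0,0,0],[0,0,0],[0,0,0],[0,0,0]]}}

```text
time_s: 14.55
position: [0.5174, -0.2176, 0.2265]
tool_rot: [[-0.987, 0.159, 0.0], [0.159, 0.987, -0.0], [-0.0, -0.0, -1.0]]
ft_force: [-0.6, 0.4, 0.2]
grip_width: 0.0852
gripper_force: 0.1
```

Request:
{"op": "move_arm", "data": {"jaw": [8.54,8.54,8.54,8.54,8.54,8.54,8.54,8.54], "dp": [[0,0,-0.5],[0,0,-1.5],[0,0,-2],[0,0,-2],[0,0,-2],[0,0,-2],[0,0,-2],[0,0,-1]], "turn": [[0,0,0],[0,0,0],[0,0,0],[0,0,0],[0,0,0],[0,0,0],[0,0,0],[0,0,0]]}}

```text
time_s: 15.22
position: [0.5175, -0.2177, 0.3593]
tool_rot: [[-0.987, 0.159, 0.003], [0.159, 0.987, -0.002], [-0.003, -0.002, -1.0]]
ft_force: [1.3, 0.5, 0.3]
grip_width: 0.0855
gripper_force: 0.0
```

```bash
cat >> h.py <<'E'
n=-np.sin(np.radians(25))*bx+np.cos(np.radians(25))*ez   # face normal
sl=np.cos(np.radians(25))*bx+np.sin(np.radians(25))*ez   # up-slope
def wingpose(phi, Cc, h):  # tool z=-n; tool y = -? across wing, at catch angle phi
    y=R.from_rotvec(-phi*n).apply(sl); z=-n
    return Cc+h*n, np.c_[np.cross(y,z),y,z]
E
python3 - <<'E'
from h import *
s=observe();T=np.eye(4);T[:3,:3]=s["tool_rot"];T[:3,3]=s["position"]
print(s["position"],s["q"])
im,d=cams.get_image("wrist");P=cloud("wrist",d,T); save("w3",im)
# face plane fit
m=(d>0)&(P[...,2]>.225)&(P[...,2]<.32)&(abs((P-C)@bx)<.1)&(abs((P-C)@by)<.11)
p=P[m]; A=np.c_[p[:,:2],np.ones(len(p))]; w=np.ones(len(p),bool)
for _ in range(15):
    c=np.linalg.lstsq(A[w],p[w,2],rcond=None)[0]; w=abs(p[:,2]-A@c)<.005
print("yaw",np.degrees(np.arctan2(c[1],c[0])),np.degrees(np.arctan(np.hypot(c[0],c[1]))), "z at C",c[:2]@C[:2]+c[2])
Q=P-C; hx=Q@bx
H=(P[...,2]-(P[...,:2]@c[:2]+c[2]))*np.cos(np.radians(25))
k=(d>0)&(H>.026)&(H<.045)&(hx<-.05)&(hx>-.13)&(abs(Q@by)<.06)
t=P[k]; print(k.sum(),"H",np.percentile(H[k],[10,90]))
a=np.c_[t@sl,t@by].astype(np.float32)*1000
r=cv2.minAreaRect(a); print(r)
print("wing centre", t.mean(0), "box coords",(t.mean(0)-C)@np.c_[bx,by,ez], "pca", np.linalg.svd(a-a.mean(0),full_matrices=False)[2][0])
q=P[(d>0)&(H<-.002)&(H>-.05)&(abs(hx)<.05)&(abs(Q@by)<.07)]; print("flap depth",len(q))
print("expected", box(-.0902,0,.2645))
E
```

```text
[ 0.51749755 -0.21765366  0.35929142] [-3.48926522e+01  1.99033983e+01  5.66070937e+01  1.05894385e-03
  1.03272651e+02 -1.15737265e+02]
yaw -9.102521980654823 24.978791682918523 z at C 0.27949919515721
1261 H [0.02945221 0.03850131]
((528.9114379882812, -125.36113739013672), (45.932586669921875, 10.731212615966797), 80.34170532226562)
wing centre [ 0.43168824 -0.19656081  0.27467568] box coords [-0.09452189  0.00193294  0.27467568] pca [-0.17835045 -0.983967  ]
flap depth 22967
expected [ 0.43564776 -0.19915642  0.2645    ]
```

View pics/w3.png

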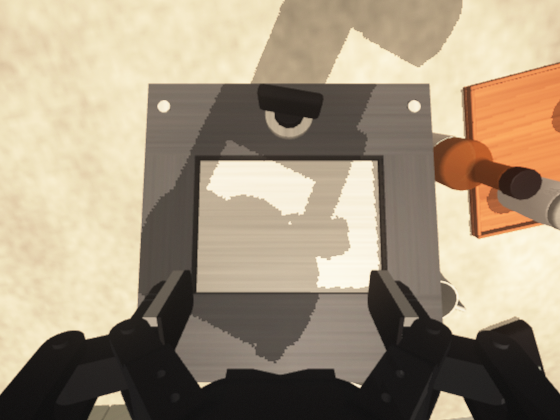

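The flap is shut again and empty, with both tumblers inside. The wing at (290,100) is about 10° clockwise. I'll turn the tool, then tilt it square to the face.

Request:
{"op": "move_arm", "data": {"jaw": [4,4,4,4,4,4,4,4,4,4,4,4], "dp": [[0,0,-1],[0,0,-1],[0,0,-1],[0,0,0],[0,0,0],[0,0,0],[0,0,0],[0,0,0],[0,0,0],[0,0,0],[0,0,0],[0,0,0]], "turn": [[0,0,0.12],[0,0,0.12],[0,0,0.12],[0,0,0.12],[0,0,0.12],[0,0,0.12],[0,0,0.12],[0,0,0.12],[0,0,0.12],[0,0,0.12],[0,0,0.12],[0,0,0.12]]}}

```text
time_s: 16.27
position: [0.5173, -0.2175, 0.3859]
tool_rot: [[0.035, 0.999, -0.001], [0.999, -0.035, 0.0], [0.0, -0.001, -1.0]]
ft_force: [0.9, 0.6, 0.6]
grip_width: 0.0397
gripper_force: 0.0
```

```bash
cat >> h.py <<'E'
Wc=.5296*sl-.1262*by+.0195*n
E
python3 - <<'E'
from h import *
print(Wc)
p,Rt=wingpose(.178,Wc,.10); go(p,Rt)
s=observe(); print(p,s["position"],s["q"])
E
```

```text
[ 0.44566857 -0.19961003  0.24149163]
dp cm [  2.06 -11.41   5.39] turn [-0.438  0.011  0.298] t 16.2667
[ 0.40394451 -0.19288957  0.33212241] [ 0.51726714 -0.21747181  0.38593383] [-3.48909792e+01  1.99603993e+01  5.23447183e+01  1.39230926e-03
  1.07734541e+02 -3.28883953e+01]
```

Request:
{"op": "move_arm", "data": {"jaw": [4,4,4,4,4,4,4,4,4,4,4], "dp": [[0.5,-2.8,0.5],[0.5,-2.9,1.5],[0.5,-2.9,1.7],[0.5,-2.8,1.7],[0,0,0],[0,0,0],[0,0,0],[0,0,0],[0,0,0],[0,0,0],[0,0,0]], "turn": [[0,0,0],[0,0,0],[0,0,0],[0,0,0],[-0.0876,0.002,0.06],[-0.0876,0.002,0.06],[-0.0876,0.002,0.06],[-0.0876,0.002,0.06],[-0.0876,0.002,0.06],[0,0,0],[0,0,0]]}}

```text
time_s: 17.18
position: [0.4033, -0.1941, 0.3323]
tool_rot: [[0.311, 0.855, 0.416], [0.947, -0.313, -0.067], [0.073, 0.415, -0.907]]
ft_force: [0.4, 0.6, -0.3]
grip_width: 0.0399
gripper_force: 0.0
```

```bash
python3 - <<'E'
from h import *
p,Rt=wingpose(.178,Wc,.014); go(p,Rt)
s=observe(); print(s["q"])
T=np.eye(4);T[:3,:3]=s["tool_rot"];T[:3,3]=s["position"]
im,d=cams.get_image("wrist");P=cloud("wrist",d,T); save("w4",im)
H=(P-Wc)@n; Q=P-Wc
k=(d>0)&(H>.03)&(H<.045)&(abs(Q@sl)<.035)&(abs(Q@by)<.035)
a=np.c_[P[k]@sl,P[k]@by].astype(np.float32)*1000; print(k.sum(),cv2.minAreaRect(a),np.median(H[k]))
E
```

```text
dp cm [0.14 0.03 8.64] turn [-0.002  0.     0.004] t 17.1833
[-50.76055366  -2.88816638  92.50561721  17.10326492  72.02257187
 -34.32335158]
830 ((529.348388671875, -124.8193130493164), (45.32291030883789, 9.62881851196289), 79.7477035522461) 0.03801685959614871
```

View pics/w4.png

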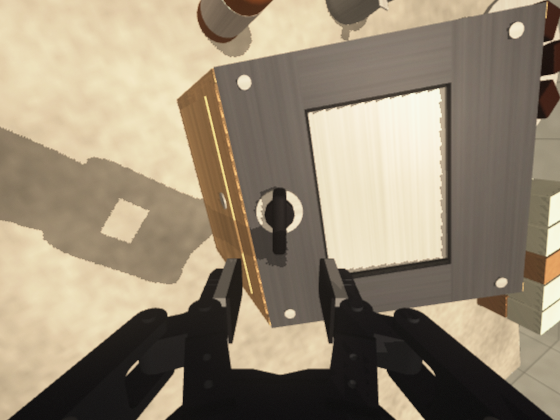

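The wing at (279,220) lies parallel to the pads and between them. I'll descend and grip it.

Request:
{"op": "move_arm", "data": {"jaw": [4,4,4,4,4,4,0,0,0,0,0,0], "dp": [[0.2,0,1.5],[0,0,2],[0,0,2],[0,0,2],[0,0,1.1],[0,0,0],[0,0,0],[0,0,0],[0,0,0],[0,0,0],[0,0,0],[0,0,0]], "turn": [[0,0,0],[0,0,0],[0,0,0],[0,0,0],[0,0,0],[0,0,0],[0,0,0],[0,0,0],[0,0,0],[0,0,0],[0,0,0],[0,0,0]], "force": 40}}

```text
time_s: 18.23
position: [0.4389, -0.1975, 0.255]
tool_rot: [[0.31, 0.856, 0.414], [0.948, -0.312, -0.066], [0.072, 0.413, -0.908]]
ft_force: [-15.0, 2.9, 5.1]
grip_width: 0.0095
gripper_force: 40.7
```

```bash
python3 - <<'E'
from h import *
p,Rt=wingpose(.178,Wc,.014); go(p,Rt)
p,Rt=wingpose(1.571,Wc,.014); go(p,Rt)
s=observe(); print(s["q"],s["ft_force"],s["wrist_torque"])
E
```

```text
dp cm [-0.09  0.08  0.12] turn [-0.004  0.     0.006] t 18.2333
dp cm [-0.09  0.08  0.12] turn [-0.003  0.003  1.399] t 18.2333
[-46.61105922   4.21049455  98.37981114  17.43341135  58.49732192
 -34.26252111] [-14.97105822   2.89540201   5.08316   ] [0.404301   2.09149438 0.05804912]
```

Request:
{"op": "move_arm", "data": {"jaw": [0,0,0,0,0,0,0,0,0,0,0,0], "dp": [[0,-0.08,0],[0,0,0],[0,0,0],[0,0,0],[0,0,0],[0,0,0],[0,0,0],[0,0,0],[0,0,0],[0,0,0],[0,0,0],[0,0,0]], "turn": [[0,0,0],[0,0,0.1],[0,0,0.1],[0,0,0.1],[0,0,0.1],[0,0,0.1],[0,0,0.1],[0,0,0.1],[0,0,0.1],[0,0,0.1],[0,0,0.1],[0,0,0]]}}

```text
time_s: 19.23
position: [0.4392, -0.198, 0.2552]
tool_rot: [[0.888, 0.195, 0.417], [0.245, -0.967, -0.068], [0.39, 0.162, -0.907]]
ft_force: [-7.0, 0.8, 3.6]
grip_width: 0.0096
gripper_force: 41.7
```

```bash
python3 - <<'E'
from h import *
p,Rt=wingpose(1.571,Wc,.014); go(p,Rt)
s=observe(); print(s["q"],s["ft_force"],s["wrist_torque"], s["grip_width"])
E
```

```text
dp cm [0.   0.06 0.13] turn [0.001 0.001 0.393] t 19.2333
[-46.6601643    4.18896364  98.41829796  17.52982589  58.32288642
  23.25829997] [-6.96137468  0.815716    3.59705351] [ 0.03360951  1.12791116 -0.11515255] 0.009610891194243664
```

Remaining is 0.393, plus a little to seat the catch on its stop.

Request:
{"op": "move_arm", "data": {"jaw": [0,0,0,0,0,0,0,0], "dp": [[0,0,0],[0,0,0],[0,0,0],[0,0,0],[0,0,0],[0,0,0],[0,0,0],[0,0,0]], "turn": [[0,0,0.1],[0,0,0.1],[0,0,0.1],[0,0,0.09],[0,0,0.03],[0,0,0.02],[0,0,0],[0,0,0]]}}

```text
time_s: 19.9
position: [0.4392, -0.1983, 0.2553]
tool_rot: [[0.888, -0.196, 0.416], [-0.184, -0.98, -0.069], [0.422, -0.016, -0.907]]
ft_force: [-6.6, -1.7, 2.0]
grip_width: 0.0095
gripper_force: 53.7
```

```bash
python3 - <<'E'
from h import *
p,Rt=wingpose(1.571,Wc,.014); go(p,Rt)
s=observe(); print(s["ft_force"],s["wrist_torque"], s["wrist_torque"]@n)
E
```

```text
dp cm [0.02 0.03 0.13] turn [ 0.002  0.001 -0.04 ] t 19.9
[-6.58569471 -1.69056386  1.98469508] [-0.40252044  1.13273075  0.3766435 ] 0.5854275618039355
```

Request:
{"op": "move_arm", "data": {"jaw": [4,4,4,4,4,4,4,4,4,4,4,4], "dp": [[0,0,0],[0,0,0],[0,0,0],[0,0,0],[0,0,-1],[0,0,-2],[0,0,-2.5],[0,0,-2.5],[0,0,-2],[0,0,-1],[0,0,0],[0,0,0]], "turn": [[0,0,0],[0,0,0],[0,0,0],[0,0,0],[0,0,0],[0,0,0],[0,0,0],[0,0,0],[0,0,0],[0,0,0],[0,0,0],[0,0,0]]}}

```text
time_s: 20.9
position: [0.3939, -0.1905, 0.3539]
tool_rot: [[0.887, -0.198, 0.418], [-0.187, -0.98, -0.067], [0.423, -0.018, -0.906]]
ft_force: [0.2, 0.2, -0.4]
grip_width: 0.0399
gripper_force: 0.0
```

```bash
python3 - <<'E'
from h import *
s=observe(); print(s["position"],s["ft_force"])
T=np.eye(4);T[:3,:3]=s["tool_rot"];T[:3,3]=s["position"]
im,d=cams.get_image("wrist");P=cloud("wrist",d,T); S,ds=cams.get_image("scene")
save("w5",np.hstack([cv2.resize(im,(400,300)),cv2.resize(S[110:420,120:420],(290,300))]))
Q=P-Wc;H=Q@n
k=(d>0)&(H>.03)&(H<.045)&(abs(Q@sl)<.035)&(abs(Q@by)<.035)
a=np.c_[P[k]@sl,P[k]@by].astype(np.float32)*1000; print(k.sum(),cv2.minAreaRect(a))
m=cams.mark_of("wrist","flap_edge"); 
f=(d>0)&(abs(Q@sl-.05)<.008)&(abs(Q@by)<.06); g=(d>0)&(abs(Q@sl-.025)<.004)&(abs(Q@by)<.06)
print("flap near edge H",np.median(H[f]),"sill H",np.median(H[g]))
PS=cloud("scene",ds)
for q in["lidded_tumbler","sugar_shaker","syrup_bottle","milk_jug"]:
  for o in cams.outline_of("scene",q)[:1]:
    p=PS[o["mask"]&(ds>0)];t=p[p[:,2]>np.percentile(p[:,2],97)-.012];print(q,o["p"],np.round((t.min(0)+t.max(0))/2,3))
E
```

```text
[ 0.39387305 -0.19054737  0.35389636] [ 0.24207183  0.17665091 -0.35114513]
688 ((529.5374145507812, -125.92671203613281), (9.947474479675293, 45.44760513305664), 89.99230194091797)
flap near edge H -0.008687756290500403 sill H 0.0006439897995076891
lidded_tumbler 0.91 [0.507 0.251 0.121]
sugar_shaker 0.85 [0.627 0.159 0.138]
syrup_bottle 0.43 [ 0.552 -0.216  0.291]
milk_jug 0.82 [ 0.751 -0.021  0.099]
```

View pics/w5.png

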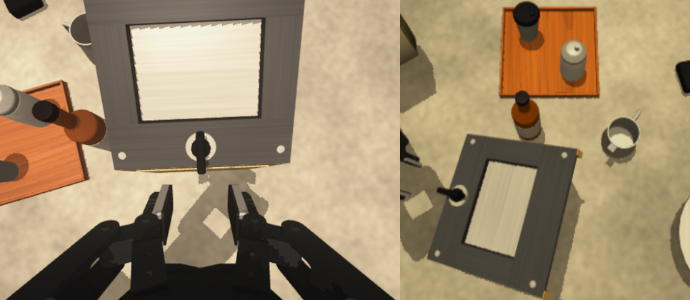

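The wing at (201,150) points straight up the slope and measures a full 90°. The flap is tight, the bottle stands at (522,115) with the other items where they were, and the arm is clear.

```bash
python3 -c "
from rig import ticket
print(ticket.close_job())"
```

```text
the job is handed in; nothing more can be done
None
```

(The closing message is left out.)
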